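# Clip a blood-test plate for its reading and free it again

## Robot

A 6-joint arm with a two-finger parallel gripper is mounted at the origin on the work surface. World frame = base frame: x ahead of the robot, y to its left, z up, the work surface at z = 0. Lengths are in mm, angles in degrees, forces in N, time in s.
With the tool pointing down it reaches from about 300 to 850 mm from the base axis. Payload 4.2 kg.
Tool frame: the origin (TCP) lies between the finger pads; the fingertips stand ahead of it and the grasp point (between the pads) lies 3 mm ahead of it (nose_length is the z of the fingertips in the tool frame, in mm); z points along the fingers, y is the line along which they close (so a half turn about z gives the same grasp; the last joint's range is limited). The gripper opens to 91 mm and grips with 3 to 60 N. Pads are 32 mm wide; open, the fingers measure 118 mm over their backs; the gripper's body (76 mm by 178 mm) begins 60 mm behind the grasp point.
Start: joints at [-73.74, 18.312, 89.639, -0, 72.044, -1.146], TCP at [172.013, -548.682, 235.976] pointing down, gripper open.
Joint ranges: [-177.97, 177.97], [-48.28, 115.42], [12.27, 149.76], [-77.06, 257.06], [2.81, 150.46], [-146.56, 146.56]. Speed limits (degrees/s): [147.25, 147.25, 180, 180, 180, 180].

## Interface

Orientations are given as [roll, pitch, yaw] about the fixed x, y, z axes, in that order (R = Rz(yaw) Ry(pitch) Rx(roll)).
In Python, from workcell import state, grab_frame, camera_params, job_done, nose_length gives the robot as it stands.
- The arm moves only by the tool step_arm, never from a script. Its argument "plan" is a list that holds one entry, the list of rows, each a list of 5 numbers: the shift along the tool's x, y, z in cm, then the turn about the tool's z in rad, then the opening, from 0 (shut) to 1 (fully open). In form: [[[x, y, z, turn, gripper], ...]]. A call has 1 to 20 rows; each row is the pose to reach, as a shift and turn from the pose commanded when the call began, along the tool's axes at that moment; what a row does not reach only later rows make up. A row lasts 1/8 s, in which the tool goes at most 62.5 mm and 10.7 degrees, less where a joint would pass 70% of its speed; a pose out of reach is approached as far as the arm can. A call with a gripper value outside its range is refused whole. The fingers move at their own pace and stop on an object; "newtons" is the grip in N (left out, the last holds). Time passes only in rows, so rows that repeat a pose let the fingers close. It gives the time, the measured TCP pose, the force, the opening and the grip force at its end, in the units of the state.
- state(): the state, without advancing time (a new reading comes with each control period).
- grab_frame(name): name is "scene" or "top" or "wrist"; returns the picture (420x560x3 uint8, blue, green, red); there is no depth.
- camera_params(name): a dict with "camera_matrix" (3x3 intrinsics, pixels), "k1" (the pictures are not rectified: a ray, as slopes to the right and down, at radius r is drawn at 1 + k1 r^2 times it, then the intrinsics apply), "R" (3x3) and "t" (3): a world point X has camera coordinates R X + t; the wrist camera has in their place "mount" (4x4, takes a point from camera to tool coordinates, whose origin is the TCP and whose axes are the flange's). Camera axes: x right, y down, z forward; pixel columns grow to the right and rows downward; lengths in mm; the calibration is good to about 2 mm. A picture is of the moment at which its call begins: read the wrist's pose just before it. camera_params takes no time and is no camera call.
- job_done(): hands the job in; it is judged then, once.
The state is a dict: "time_s": time; "qpos": joint angles; "qvel": joint speeds; "effort": joint torques, N m; "ee_pos": TCP position; "ee_rot": TCP orientation; "force": force on the tool from outside, world axes, zero at the start; "torque": the same for the moment, N m; "gripper_width": finger opening in mm; "gripper_force": force on a finger pad.
Only numpy, scipy, OpenCV 4.12 (cv2) and the standard library are available. Lean on these libraries where they do the work, as an engineer would, in place of code of your own. Each camera call takes 0.05 s, during which the arm holds its last target. There are 200 camera calls.

## Task

One of the two clip stages on the bench has a white test plate lying on it. Swing that stage's clip round its pivot screw until it lies square across the plate's edge, keep it there for two seconds while the plate is read, then swing it fully back beside the plate, so that the plate lies free to be lifted off. Do not shift the plate, and leave the clip of the empty stage alone.

Things in the scene. Friction and masses are not known exactly. Their poses are not given: they have to be found in the camera images.
- clip_post (a point): Steel finger post of the loaded stage's clip, 14 mm across, 32 mm tall, standing on the clip's flat leaf (14 mm wide). Point on its axis, 7 mm below its top, 25 mm above the leaf. x runs along the leaf from pivot screw to tip, z up: pivot axis 50 mm towards -x, tip 17 mm towards +x. Screw head 15 mm across, top 23 mm lower than the point. The leaf turns level, 1.5 mm over the plate.
- clip (a joint): Clip angle about its vertical pivot (rad), growing anticlockwise from above; stops at -0.4 and 2.0. Starts between -0.3 and 0.3. At 0 it lies beside the plate, parallel to its long edge, which is 37 mm from the pivot axis. At 1.57 it is square across that edge, tip 30 mm in over the plate. Friction (about 1 N at the post) holds it where it is left.
- plate_center (a point): Centre of the loose white ceramic test plate, 85 x 60 x 3 mm with six printed rings, 40 g, lying flat on the loaded stage (a fixed 130 mm square dark steel block, top 18 mm above the table) between low rails. x along its long side, z up. A second such plate on the bare table is not part of the task.
- spare_clip_post (a point): The same point on the finger post of the identical clip on the empty stage, which is to be left alone.
There are look-alikes about, which are no part of the job. What is shaped like the part that bears clip_post but green is not meant.

How it is judged:
By the outcome, as a careful person would: the job done as asked, in the order asked, and still so for the second after the job is handed in, with the robot touching nothing.
It also fails if it takes over 42 s, if anything falls off the work surface, if the arm or the gripper's body presses on something with over 40 N, if the wrist force passes 120 N, or if a joint passes its speed limit or range.

## Working session

There is one attempt and no reset: what is moved stays moved. The work goes in short steps, Python scripts to look and compute and a tool call to move; the robot and the scene stay as the last step left them, time stands still between calls to the robot, and variables do not carry over. Pictures are saved under pics/ and viewed, at most 10 in all, crops included, and the job is handed in when it is done.

Besides the shell and the picture viewer there is one more tool, called after "Call:" as a command line: name --argument value ..., lists and objects as JSON in quotes. step_arm: Moves the arm, as the interface text tells. Its arguments: {"type":"object","properties":{"plan":{"type":"array","items":{"type":"array","items":{"type":"array","items":{"type":"number"}}}},"newtons":{"type":"number"}},"required":["plan"]}

```bash
mkdir -p pics; python3 - <<'E'
from workcell import *
import cv2,numpy as np
s=state();print(s['time_s'],s['ee_pos'],s['ee_rot'],nose_length() if callable(nose_length) else nose_length)
a=grab_frame("scene");b=grab_frame("top")
cv2.imwrite('pics/s.png',a);cv2.imwrite('pics/t.png',b)
for n in("scene","top","wrist"):print(camera_params(n))
E
```

```text
0.0 [ 171.87499009 -548.23721361  235.14444051] [-1.79903009e+02 -1.59308789e-03  1.74061351e+01] 22.0
{'camera_matrix': array([[463.65441477,   0.        , 275.82793945],
       [  0.        , 463.65441477, 209.0686196 ],
       [  0.        ,   0.        ,   1.        ]]), 'k1': -0.15976777204654455, 'R': array([[-0.19503224,  0.98074087, -0.01047714],
       [ 0.75498851,  0.14330279, -0.63988801],
       [-0.62606292, -0.13270891, -0.76839675]]), 't': array([ 123.98437512, -322.53088907, 1316.3101973 ])}
{'camera_matrix': array([[419.87764537,   0.        , 277.95848509],
       [  0.        , 419.87764537, 209.77227952],
       [  0.        ,   0.        ,   1.        ]]), 'k1': -0.12247899339233104, 'R': array([[-0.01622205, -0.99980339, -0.01140276],
       [-0.99182148,  0.01753439, -0.12642272],
       [ 0.1265978 ,  0.00925866, -0.99191092]]), 't': array([ -6.40267826, 511.32219991, 846.17936069])}
{'camera_matrix': array([[367.53326031,   0.        , 277.96244137],
       [  0.        , 367.53326031, 212.26894091],
       [  0.        ,   0.        ,   1.        ]]), 'k1': 0.023498291165964462, 'mount': array([[-1.23516119e-04, -9.62648766e-01, -2.70753279e-01,
         7.55917887e+01],
       [ 9.99999875e-01,  1.21360266e-05, -4.99343295e-04,
        -1.88168009e-01],
       [ 4.83978076e-04, -2.70753307e-01,  9.62648644e-01,
        -1.48741240e+02],
       [ 0.00000000e+00,  0.00000000e+00,  0.00000000e+00,
         1.00000000e+00]])}
```

View pics/t.png

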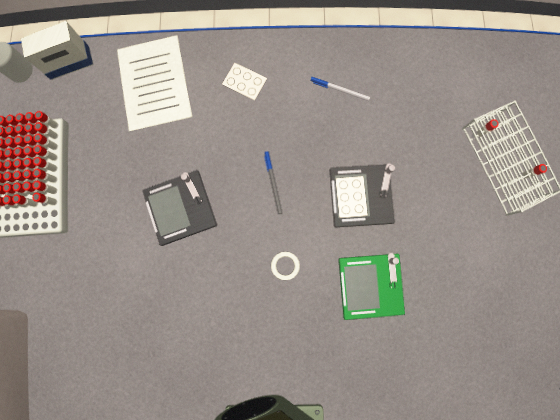

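View pics/s.png

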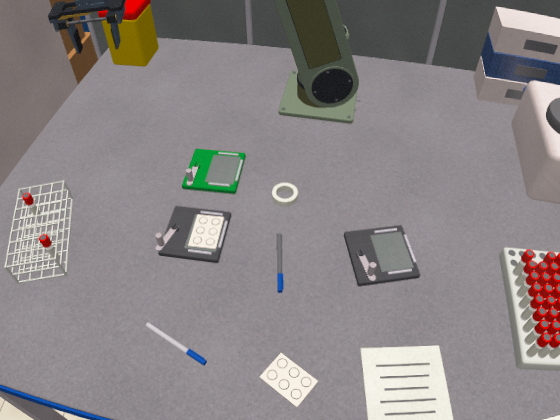

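The candidates in the top view are the dark stage at (362,196), which holds a white plate, the dark stage at (180,208), which is empty, and the green look-alike at (372,287). The loaded one is at (362,196), with its clip around (388,180). I'll confirm that in an enlarged crop.

```bash
python3 - <<'E'
import cv2,numpy as np
a=cv2.imread('pics/t.png')[155:235,320:405];b=cv2.imread('pics/s.png')[200:270,145:240]
a=cv2.resize(a,(400,376),interpolation=cv2.INTER_CUBIC) ;b=cv2.resize(b,(400,295),interpolation=cv2.INTER_CUBIC)
c=np.zeros((376,800,3),np.uint8);c[:,:400]=a;c[:295,400:]=b
cv2.imwrite('pics/c.png',c)
E
```

```text
(no output)
```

View pics/c.png

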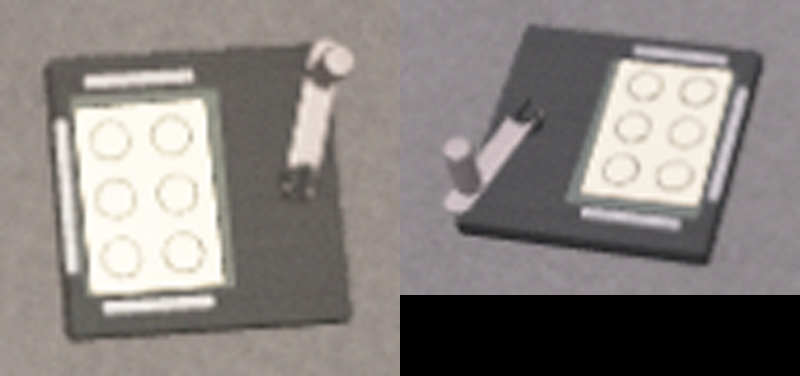

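The crop confirms it. The dark stage carries the ringed plate, and its clip lies to the right of the plate. The post top is at about (391.8,168.2) in top and (158.5,235.1) in scene, and the screw is at about (383.3,194.3) in top. Next I'll locate them.

```bash
cat > h.py <<'E'
from workcell import *
import cv2,numpy as np
from scipy.spatial.transform import Rotation as Ro
def cam(n,s=None):
    p=camera_params(n);K=p['camera_matrix'];k=p['k1']
    if n=='wrist':
        T=np.eye(4);T[:3,:3]=Ro.from_euler('xyz',s['ee_rot'],degrees=True).as_matrix();T[:3,3]=s['ee_pos']
        M=np.linalg.inv(T@p['mount']);return K,k,M[:3,:3],M[:3,3]
    return K,k,p['R'],p['t']
def ray(c,uv):
    K,k,R,t=c
    d=cv2.undistortPoints(np.array([[uv]],float),K,np.array([k,0,0,0.]))[0,0]
    return -R.T@t, R.T@np.array([d[0],d[1],1])
def onz(c,uv,z):
    o,d=ray(c,uv);return o+d*(z-o[2])/d[2]
def two(r1,r2):
    A=np.stack([r1[1],-r2[1]],1);s=np.linalg.lstsq(A,r2[0]-r1[0],rcond=None)[0]
    p,q=r1[0]+s[0]*r1[1],r2[0]+s[1]*r2[1];return (p+q)/2,np.linalg.norm(p-q)
E
python3 - <<'E'
from h import *
t=cam('top');s=cam('scene')
print(two(ray(t,(391.8,168.2)),ray(s,(158.5,235.1))))
print(two(ray(t,(383.3,194.3)),ray(s,(175.9,227.3))))
P=onz(t,(391.8,168.2),57);Q=onz(t,(383.3,194.3),27);print(P,Q,np.linalg.norm((P-Q)[:2]),np.degrees(np.arctan2(*(P-Q)[1::-1])))
img=cv2.imread('pics/t.png');m=(img[:,:,0]>190).astype(np.uint8);m[:175]=0;m[220:]=0;m[:,:335]=0;m[:,372:]=0
pts=np.argwhere(m)[:,::-1]
w=np.array([onz(t,u,21)[:2] for u in pts]);print(cv2.minAreaRect(w.astype(np.float32)))
st=state();print(st['time_s'],st['ee_pos'],st['ee_rot'])
E
```

```text
(array([ 591.3900878 , -253.39595995,   53.81767496]), np.float64(0.696238595150786))
(array([ 541.79212022, -239.84563734,   20.27248512]), np.float64(2.665901169601244))
[ 590.76815585 -252.88547764   57.        ] [ 541.03355784 -239.53032958   27.        ] 51.4965068595691 -15.030954348996502
((536.61474609375, -169.6116485595703), (66.47441101074219, 92.89791107177734), 88.9455337524414)
0.1 [ 171.91313594 -548.26590862  235.17680374] [-1.79907006e+02 -2.91575522e-03  1.74084206e+01]
```

Call:
step_arm --plan '[[[5, -2, 0, 0.06, 1], [10, -4, 0, 0.12, 1], [15.5, -6.3, 0, 0.18, 0.8], [21, -8.5, 0, 0.25, 0.6], [26.5, -10.8, 0, 0.31, 0.5], [32, -13, 0.5, 0.37, 0.5], [37.5, -15.3, 1, 0.43, 0.5], [43, -17.5, 2, 0.5, 0.5], [48.4, -19.7, 3, 0.566, 0.5], [48.4, -19.7, 3.5, 0.566, 0.5], [48.4, -19.7, 3.5, 0.566, 0.5], [48.4, -19.7, 3.5, 0.566, 0.5], [48.4, -19.7, 3.5, 0.566, 0.5]]]'

```text
time_s: 1.72
ee_pos: [574.2, -217.0, 201.6]
ee_rot: [180.0, -0.0, -15.1]
force: [0.2, 0.3, -0.3]
gripper_width: 45.7
gripper_force: 0.0
```

```bash
python3 - <<'E'
from h import *
import pickle
s=state();a=grab_frame('wrist');cv2.imwrite('pics/w.png',a);pickle.dump(s,open('w.pkl','wb'))
print(s['time_s'],s['ee_pos'],s['ee_rot'],s['qpos'],s['gripper_width'],s['force'])
E
```

```text
1.725 [ 574.24874528 -217.00788858  201.56060682] [ 1.79983201e+02 -4.68986907e-02 -1.51219294e+01] [-2.17691582e+01  2.30526993e+01  8.74441119e+01 -1.20214055e-02
  6.94546613e+01  8.33569922e+01] 45.67292067555149 [ 0.18863543  0.30629114 -0.33287789]
```

View pics/w.png

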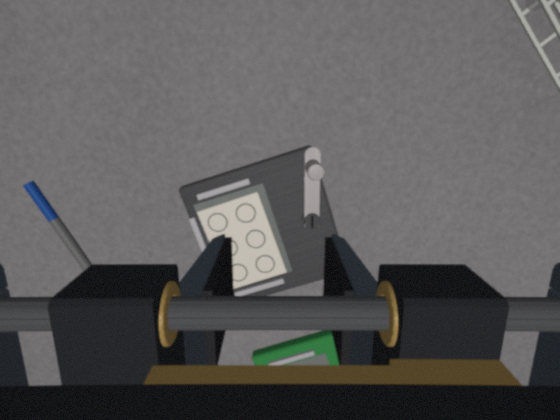

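The wrist view shows the post top at about (315.5,172), the screw at (309.5,220), the leaf tip at (313,148), and the plate's clip-side edge running from (264,186) to (290,272).

```bash
python3 - <<'E'
from h import *
import pickle
s=pickle.load(open('w.pkl','rb'));c=cam('wrist',s)
g=cv2.imread('pics/w.png')
P=onz(c,(315.5,172),57);Q=onz(c,(309.5,220),27);T=onz(c,(313,148),25)
A=onz(c,(264,186),21);B=onz(c,(290,272),21);C=onz(c,(195,208),21)
print(P,Q,T);an=lambda v:np.degrees(np.arctan2(v[1],v[0]))
print('leaf',np.linalg.norm((P-Q)[:2]),an(P-Q),np.linalg.norm((T-Q)[:2]),an(T-Q))
print('plate',A,B,C,np.linalg.norm(A-B),an(A-B),np.linalg.norm(A-C),an(C-A))
n=np.array([-np.sin(np.radians(an(A-B))),np.cos(np.radians(an(A-B)))]);print('edge dist',n@(A-Q)[:2],n@(B-Q)[:2])
print(two(ray(c,(315.5,172)),ray(cam('top'),(391.8,168.2))))
m=(g.min(2)>140).astype(np.uint8);_,_,st,ce=cv2.connectedComponentsWithStats(m);print(st[st[:,4]>30].tolist())
E
```

```text
[ 592.18074283 -253.36233697   57.        ] [ 544.78317419 -239.30929116   27.        ] [ 607.34987391 -257.98182182   25.        ]
leaf 49.43700647529917 -16.514719859851656 65.29360853715644 -16.617312708221327
plate [ 585.19928001 -207.01371241   21.        ] [ 496.41647396 -208.35889818   21.        ] [ 581.87382091 -139.6704565    21.        ] 88.7929961970965 0.8680461165284038 67.42531272134266 92.82701102587714
edge dist 31.679581204551937 31.679581204551937
(array([ 591.5319212 , -253.64078516,   53.82856947]), np.float64(0.22909505400084013))
[[0, 0, 560, 420, 228472], [511, 0, 49, 87, 469], [542, 0, 18, 33, 167], [305, 148, 16, 14, 171], [305, 165, 19, 50, 674], [197, 179, 52, 21, 262], [197, 192, 89, 96, 4480], [189, 218, 16, 32, 160], [236, 280, 47, 16, 191], [272, 352, 42, 13, 129]]
```

```bash
python3 - <<'E'
from h import *
import pickle
s=pickle.load(open('w.pkl','rb'))
for n,f,th,seed in(('wrist','w',140,(212,205)),('top','t',200,(350,205))):
    c=cam(n,s);g=cv2.imread(f'pics/{f}.png')
    m=(g.min(2)>th).astype(np.uint8);_,L=cv2.connectedComponents(m,connectivity=4)
    k=cv2.getStructuringElement(0,(3,3));v=np.bincount(L[seed[1]-6:seed[1]+6,seed[0]-6:seed[0]+6].ravel());v[0]=0
    w=np.array([onz(c,u,21)[:2] for u in np.argwhere(L==v.argmax())[:,::-1]],np.float32)
    print(n,len(w),cv2.minAreaRect(w))
    # clip-side edge: lowest y per x bin
    b=np.round(w[:,0]/4);lo=np.array([(w[b==i][:,0].mean(),w[b==i][:,1].min()) for i in np.unique(b)])[3:-3]
    p=np.polyfit(lo[:,0],lo[:,1],1);print('edge slope deg',np.degrees(np.arctan(p[0])),'y at 544',np.polyval(p,544))
    # dark stage edges
    d=((g.max(2)<80)).astype(np.uint8)
E
```

```text
wrist 4480 ((537.9692993164062, -172.36688232421875), (84.64166259765625, 60.108158111572266), 3.6357436180114746)
edge slope deg 3.672680390107986 y at 544 -201.9183947796137
top 1062 ((539.067138671875, -171.3146209716797), (84.64404296875, 59.57058334350586), 3.54449725151062)
edge slope deg 3.7364017276205836 y at 544 -199.85980921250098
```

The plate measures 85x60 at 3.65°, and its edge is 37 mm from the pivot, which matches the description. The clip is at about -15.5° in world, with the post at (591.7,-253.5). Next I'll descend and grip it lightly.

Call:
step_arm --plan '[[[1.3, 1.5, 2, 0, 0.5], [2.65, 3.05, 4, 0, 0.5], [2.65, 3.05, 7, 0, 0.5], [2.65, 3.05, 10, 0, 0.5], [2.65, 3.05, 12.5, 0, 0.5], [2.65, 3.05, 14, 0, 0.5], [2.65, 3.05, 14.9, 0, 0.5], [2.65, 3.05, 14.9, 0, 0.5], [2.65, 3.05, 14.9, 0, 0.3], [2.65, 3.05, 14.9, 0, 0.2], [2.65, 3.05, 14.9, 0, 0.1], [2.65, 3.05, 14.9, 0, 0.1], [2.65, 3.05, 14.9, 0, 0.1], [2.65, 3.05, 14.9, 0, 0.1]]]' --newtons 5

```text
time_s: 3.52
ee_pos: [592.9, -252.4, 52.3]
ee_rot: [180.0, -0.0, -15.0]
force: [-0.7, -0.7, 2.8]
gripper_width: 13.9
gripper_force: 5.0
```

Call:
step_arm --plan '[[[-0.025, -0.5, 0, -0.1, 0.1], [-0.1, -0.99, 0, -0.2, 0.1], [-0.22, -1.48, 0, -0.3, 0.1], [-0.395, -1.95, 0, -0.4, 0.1], [-0.61, -2.4, 0, -0.5, 0.1], [-0.87, -2.82, 0, -0.6, 0.1], [-1.18, -3.22, 0, -0.7, 0.1], [-1.52, -3.59, 0, -0.8, 0.1], [-1.89, -3.92, 0, -0.9, 0.1], [-2.3, -4.21, 0, -1.0, 0.1], [-2.73, -4.46, 0, -1.1, 0.1], [-3.19, -4.66, 0, -1.2, 0.1], [-3.66, -4.82, 0, -1.3, 0.1], [-4.15, -4.93, 0, -1.4, 0.1], [-4.65, -4.99, 0, -1.5, 0.1], [-5.15, -5.0, 0, -1.6, 0.1], [-5.64, -4.96, 0, -1.7, 0.1], [-6.14, -4.87, 0, -1.8, 0.1], [-6.54, -4.76, 0, -1.885, 0.1], [-6.54, -4.76, 0, -1.885, 0.1]]]'

```text
time_s: 6.02
ee_pos: [542.1, -191.1, 52.3]
ee_rot: [179.9, 0.2, 93.1]
force: [0.1, -5.3, 1.0]
gripper_width: 13.9
gripper_force: 5.0
```

```bash
python3 - <<'E'
from h import *
import pickle
s=state();a=grab_frame('top');cv2.imwrite('pics/t2.png',a);b=grab_frame('scene')
a=cv2.resize(a[155:235,320:405],(400,376),interpolation=2);b=cv2.resize(b[200:270,145:240],(400,295),interpolation=2)
c=np.zeros((376,800,3),np.uint8);c[:,:400]=a;c[:295,400:]=b;cv2.imwrite('pics/c2.png',c)
print(s['time_s'],s['ee_pos'],s['ee_rot'],s['force'],s['gripper_width'])
E
```

```text
6.025 [ 542.12073879 -191.05050412   52.31564755] [179.922881     0.18571652  93.05416091] [ 0.11421089 -5.31366924  0.96330354] 13.882049634143728
```

View pics/c2.png

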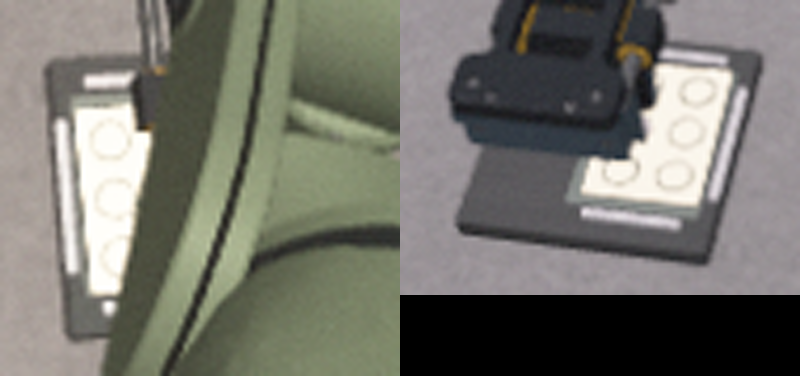

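The plate hasn't moved, and the leaf is across its edge, hidden under the gripper. I'll trim by 1 mm and then hold.

Call:
step_arm --plan '[[[0, -0.1, 0, -0.01, 0.1], [0, -0.1, 0, -0.01, 0.1], [0, -0.1, 0, -0.01, 0.1], [0, -0.1, 0, -0.01, 0.1], [0, -0.1, 0, -0.01, 0.1], [0, -0.1, 0, -0.01, 0.1], [0, -0.1, 0, -0.01, 0.1], [0, -0.1, 0, -0.01, 0.1], [0, -0.1, 0, -0.01, 0.1], [0, -0.1, 0, -0.01, 0.1], [0, -0.1, 0, -0.01, 0.1], [0, -0.1, 0, -0.01, 0.1], [0, -0.1, 0, -0.01, 0.1], [0, -0.1, 0, -0.01, 0.1], [0, -0.1, 0, -0.01, 0.1], [0, -0.1, 0, -0.01, 0.1], [0, -0.1, 0, -0.01, 0.1], [0, -0.1, 0, -0.01, 0.1], [0, -0.1, 0, -0.01, 0.1], [0, -0.1, 0, -0.01, 0.1]]]'

```text
time_s: 8.62
ee_pos: [541.7, -191.0, 52.3]
ee_rot: [179.9, 0.2, 93.6]
force: [0.6, -4.7, 1.6]
gripper_width: 13.6
gripper_force: 5.0
```

Call:
step_arm --plan '[[[0, 0, 0, 0, 0.1], [0, 0, 0, 0, 0.1], [0, 0, 0, 0, 0.1], [-0.025, 0.5, 0, 0.1, 0.1], [-0.1, 0.99, 0, 0.2, 0.1], [-0.22, 1.48, 0, 0.3, 0.1], [-0.395, 1.95, 0, 0.4, 0.1], [-0.61, 2.4, 0, 0.5, 0.1], [-0.87, 2.82, 0, 0.6, 0.1], [-1.18, 3.22, 0, 0.7, 0.1], [-1.52, 3.59, 0, 0.8, 0.1], [-1.89, 3.92, 0, 0.9, 0.1], [-2.3, 4.21, 0, 1.0, 0.1], [-2.73, 4.46, 0, 1.1, 0.1], [-3.19, 4.66, 0, 1.2, 0.1], [-3.66, 4.82, 0, 1.3, 0.1], [-4.15, 4.93, 0, 1.4, 0.1], [-4.65, 4.99, 0, 1.5, 0.1], [-5.15, 5.0, 0, 1.6, 0.1], [-5.64, 4.96, 0, 1.7, 0.1]]]'

```text
time_s: 11.12
ee_pos: [594.7, -242.7, 52.3]
ee_rot: [180.0, -0.1, -4.0]
force: [1.7, -0.0, 2.0]
gripper_width: 13.9
gripper_force: 5.0
```

Call:
step_arm --plan '[[[0, 0, 0, 0, 0.1], [0, 0, 0, 0, 0.3], [0, 0, 0, 0, 0.5], [0, 0, 0, 0, 0.5], [0, 0, 0, 0, 0.5], [0, 0, -1, 0, 0.5], [0, 0, -3, 0, 0.5], [0, 0, -6, 0, 0.5], [0, 0, -10, 0, 0.5], [0, 0, -14, 0, 0.5], [-3, 1, -16, 0, 0.5], [-7, 3, -18, 0, 0.5], [-11, 6, -18, 0, 0.5], [-15, 10, -18, 0, 0.5], [-18, 14, -18, 0, 0.5], [-20, 18, -18, 0, 0.5], [-20, 18, -18, 0, 0.5], [-20, 18, -18, 0, 0.5]]]'

```text
time_s: 13.38
ee_pos: [382.3, -408.4, 232.4]
ee_rot: [-180.0, -0.0, -3.9]
force: [0.0, 0.8, 0.2]
gripper_width: 45.6
gripper_force: 0.0
```

```bash
python3 - <<'E'
from h import *
s=state();a=grab_frame('top');cv2.imwrite('pics/t3.png',a);b=grab_frame('scene')
t=cam('top')
a=cv2.resize(a[155:235,320:405],(400,376),interpolation=2);b=cv2.resize(b[200:270,145:240],(400,295),interpolation=2)
c=np.zeros((376,800,3),np.uint8);c[:,:400]=a;c[:295,400:]=b;cv2.imwrite('pics/c3.png',c)
print(s['time_s'],s['ee_pos'],s['force'],s['gripper_width'])
E
```

```text
13.375 [ 382.27087075 -408.39350666  232.4092915 ] [0.04994185 0.7929383  0.15421901] 45.56678964200171
```

View pics/c3.png

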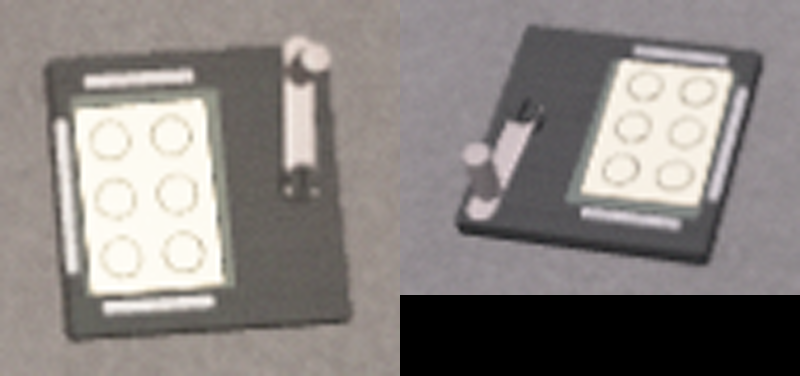

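The clip is back beside the plate, with the post top at crop (316,58) and the screw at (300,187). The plate is where it was, and the arm is clear.

```bash
python3 -c "
from workcell import *
print(job_done())"
```

```text
the job is handed in; nothing more can be done
None
```

I swung the loaded stage's clip square across the plate's edge (to within about 2° by arm position; the gripper hid the leaf), held it for about 3 s, then swung it back beside the plate; the plate shows no shift, the empty stage's clip was never touched, and I handed the job in at about 13.5 s.

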